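# Make up the polishing spindle

## Task

Make up the polishing spindle: pull the dark worn stub out of the open collet and put it in the blue offcuts tray, feed the brass hex bar in until it is home against the depth stop, and only then swing the red-knobbed lever all the way round to clamp it. Then lift each polishing wheel on the stand up and off its peg and hang it on the clamped bar, so that every wheel hangs freely and still. Leave the jar, the bowl and the screwdriver where they are.

Things in the scene. Friction and masses are not known exactly. Their poses are not given: they have to be found in the camera images.
- head: Green polishing-spindle head fixed to the bench, base 130 x 150 mm, 143 mm high (the lever above it). Origin on the bench directly under the collet mouth; +y points from the mouth into the head (horizontal feed direction), z up. The housing is 77 mm wide and reaches from 10 to 122 mm along y (pulley behind to 162 mm), top 33 mm above the spindle axis.
- collet_mouth (a point): Centre of the collet mouth on the horizontal spindle axis, 110 mm above the bench; axes as the head, +y = feed direction. A steel flare, about 40 mm wide at its entry 4 mm in front of this point, leads to a bore between four brass jaws: open, 25 mm wide (x) and 21 mm high; swinging the lever closes them equally and centres the bar. Depth stop: 55 mm inside this point along +y.
- collet_lever (a joint): Collet lever on top of the head, level arm on an upright pivot. 0 rad = fully open, arm pointing to the head's -x; it turns clockwise seen from above, knob moving towards the head's +y, to its end at 1.2 = closed. Starts at 0 to 0.2. Stays where it is left (it takes about 5 to 8 N at the knob).
- lever_knob (a point): Top centre of the lever's upright red knob: round, 22 mm diameter, 42 mm tall (this point is its top, 200 mm above the bench; the steel arm is below), 90 mm from the pivot.
- lever_pivot (a point): Point on the lever's upright pivot axis, level with the top of the knob, 70 mm behind the collet mouth along the head's +y.
- bar_center (a point): Centre of the loose brass hex bar: 200 mm long, 16 mm across flats, 18.5 across corners, 0.3-0.43 kg, ends alike (feed either). y axis along the bar. It lies on a flat on the plywood board (top 12 mm above the bench); grip its corners at mid height. Home, its centre is 45 mm in front of the mouth, 145 mm stands out. Let go in the open collet it droops; the jaws straighten it.
- stub_center (a point): Centre of the loose dark steel stub: same hex section as the bar, 100 mm long, 0.17 kg, y axis along it. It starts lying in the open collet on the lower jaw, nearly at the stop, its centre about 4 mm inside the mouth, so about 46 mm stands out to be gripped (its axis 2.5 mm below the spindle axis).
- tray: Blue open tray for offcuts, fixed, 160 (x) x 130 (y) x 30 mm high, walls and floor 5 mm. Origin under its centre.
- stand: Dark wood wheel stand fixed to the bench, base 320 x 90 mm, with a crossbar 118 mm high at its y = -30 mm and three horizontal steel pegs 10 mm thick, 100 mm apart along x (at x = -100, 0, +100 mm), pointing to its +y. Origin on the bench under the centre of the base.
- peg1 (a point): Top of the first peg (stand x = -100 mm), midway along it, 115 mm above the bench; axes as the stand, the peg points to +y. Its end 44 mm further along turns up to 11 mm above the peg's top.
- peg2 (a point): As peg1, for the middle peg (stand x = 0).
- peg3 (a point): As peg1, for the third peg (stand x = +100 mm).
- wheel1: Blue hard polishing wheel, rigid disc 90 mm across, 12 mm thick, 34 mm hole, 0.11 kg; hangs by its hole on a peg, or is absent. Origin at its centre, y = its axis (thickness). On a peg its centre is 17 mm below the peg's top and its rim's top 28 mm above the peg's top. On the bar its centre hangs about 8 mm below the bar's.
- wheel2: Orange polishing wheel, same size; may be absent.
- wheel3: Green polishing wheel, same size; may be absent.
- jar: White lidded jar, bystander, 64 mm across, 85 mm high; origin under its centre.
- bowl: Steel bowl, bystander, 90 mm across, 45 mm high; origin under its centre.
- driver: Screwdriver lying beyond the spindle, bystander; origin under its middle.
Mind the look-alikes: they are no part of the job. Of the things shaped like the wheel3, the green one is meant.

How it is judged:
On the way, in this order (a step that is already met when the one before it is completed fails the run):
1. the bar is fed home against the depth stop (within 5 mm) while the lever is still open (y of bar_center in the frame of collet_mouth above -0.05 m and distance between bar_center and collet_mouth below 0.056 m and value of joint collet_lever below 0.4 rad), for 0.2 s.
2. the lever is swung closed with the bar still home (y of bar_center in the frame of collet_mouth above -0.051 m and value of joint collet_lever above 1.08 rad), for 0.2 s.
At the end, for the whole second after the job is handed in: Stub in the tray; bar within 6 mm of the stop and 0.10 rad of the spindle axis, lever beyond 1.08 rad; every wheel present still on the bar: centre 10 to 142 mm in front of the mouth, within 18 mm sideways of the axis, 0 to 22 mm below it, its axis within 0.35 rad of the spindle's (all of step 2 and angle between the y axis of bar_center and the y axis of collet_mouth, either way round below 0.1 rad and distance between bar_center and collet_mouth below 0.056 m and x of stub_center in the frame of tray between -0.073 and 0.073 m and y of stub_center in the frame of tray between -0.058 and 0.058 m and z of stub_center in the frame of tray below 0.03 m and y of wheel1 in the frame of collet_mouth between -0.142 and -0.01 m and x of wheel1 in the frame of collet_mouth between -0.018 and 0.018 m and z of wheel1 in the frame of collet_mouth between -0.022 and 0 m and angle between the y axis of each of wheel1, wheel2, wheel3 and the y axis of collet_mouth, either way round below 0.35 rad and linear speed of each of wheel1, wheel2, wheel3 below 0.02 m/s and y of wheel2 in the frame of collet_mouth between -0.142 and -0.01 m and x of wheel2 in the frame of collet_mouth between -0.018 and 0.018 m and z of wheel2 in the frame of collet_mouth between -0.022 and 0 m and y of wheel3 in the frame of collet_mouth between -0.142 and -0.01 m and x of wheel3 in the frame of collet_mouth between -0.018 and 0.018 m and z of wheel3 in the frame of collet_mouth between -0.022 and 0 m); the robot touches nothing.
It fails at once if the jar was disturbed (moved over 3 cm) (distance of jar from where it was at the start of the episode above 0.03 m).
It fails at once if the bowl was disturbed (moved over 3 cm) (distance of bowl from where it was at the start of the episode above 0.03 m).
It fails at once if the screwdriver was disturbed (moved over 3 cm) (distance of driver from where it was at the start of the episode above 0.03 m).
Of wheel1, wheel2, wheel3 only 2 to 3 are there at a start; the rules pass over those that are not, and their reading is None.
At some moment in a run one of bar may be knocked a few centimetres aside while the robot is not near it.
It also fails if it takes over 208 s, if anything falls off the work surface, if the arm or the gripper's body presses on something with over 40 N, if the wrist force passes 120 N, or if a joint passes its speed limit or range.

## Robot

A 6-joint arm with a two-finger parallel gripper is mounted at the origin on the work surface. World frame = base frame: x ahead of the robot, y to its left, z up, the work surface at z = 0. Lengths are in m, angles in rad, forces in N, time in s.
With the tool pointing down it reaches from about 0.375 to 0.975 m from the base axis. Payload 3.8 kg.
Tool frame: the origin (TCP) lies at the very end of the fingers, on their centre line; the grasp point (between the pads) lies 19 mm behind it; z points along the fingers, y is the direction in which the jaws open and shut (so a half turn about z gives the same grasp; the last joint's range is limited). The gripper opens to 85 mm and grips with 20 to 120 N. Pads are 22 mm wide; open, the fingers measure 114 mm over their backs; the gripper's body (76 mm by 85 mm) begins 54 mm behind the grasp point. The pads swing forward as they close: fully open they stand 13 mm farther back than shut.
Start: joints at [-1.329, 0.264, 1.604, -0, 1.274, -0.037], TCP at [0.186, -0.649, 0.231] pointing down, gripper open.
Joint ranges: [-2.63, 2.63], [-0.94, 2.18], [0.31, 2.57], [-1.31, 4.45], [0, 2.66], [-2.55, 2.55]. Speed limits (rad/s): [2.57, 2.57, 3.14, 3.14, 3.14, 3.14].

## Interface

Orientations are given as a rotation vector (axis times angle).
In Python, from workcell import status, read_camera, camera_info, order gives the robot as it stands.
- The arm moves only by the tool move_arm, never from a script. Its argument "deltas" is a list of rows, each a list of 3 entries, a list of its own where there are three numbers: the turn, a rotation vector about the world's x, y, z as a fraction of full scale, then the shift along the world's x, y, z as a fraction of full scale, then the closure, from -1 (fully open) to 1 (shut), so that 0 is half open. A call has 1 to 20 rows; each row is the pose to reach, as a shift and turn from the pose commanded when the call began; what a row does not reach only later rows make up. Full scale, the value 1, is 0.1 m for a shift and pi/2 rad for a turn. A row lasts 1/8 s, in which the tool goes at most 62.5 mm and 10.7 degrees, less where a joint would pass 70% of its speed; a pose out of reach is approached as far as the arm can. A call with a number of a shift or a turn outside -1 to 1 is refused whole. A call with a gripper value outside its range is refused whole. The fingers move at their own pace and stop on an object; "grip_force" is the grip in N (left out, the last holds). Time passes only in rows, so rows that repeat a pose let the fingers close. It gives the time, the measured TCP pose, the force and the opening at its end, in the units of the state.
- status.read_state(): the state, without advancing time (a new reading comes with each control period).
- read_camera(name): name is "side" or "top"; returns (picture, depth): 400x640x3 uint8, red, green, blue; 400x640 float32, m along the optical axis (not along the pixel's ray), 0 where there is no reading.
- camera_info(name): a dict with "K" (3x3 intrinsics, pixels), "R" (3x3) and "t" (3): a world point X has camera coordinates R X + t. Camera axes: x right, y down, z forward; pixel columns grow to the right and rows downward; lengths in m; the calibration is good to about 2 mm. A picture is of the moment at which its call begins. camera_info takes no time and is no camera call.
- order.finish_job(): hands the job in, once; it reports no verdict.
The state is a dict: "time": time; "q": joint angles; "joint_vel": joint speeds; "joint_torque": joint torques, N m; "tool_pos": TCP position; "tcp_rot": TCP orientation; "wrist_force": force on the tool from outside, world axes, zero at the start; "torque": the same for the moment, N m; "width": opening from 0.0 (shut) to 1.0 (fully open).
Only numpy, scipy, OpenCV 4.12 (cv2) and the standard library are available. Lean on these libraries where they do the work, as an engineer would, in place of code of your own. Each camera call takes 0.05 s, during which the arm holds its last target. There are 200 camera calls.

## Working session

There is one attempt and no reset: what is moved stays moved. The work goes in short steps, Python scripts to look and compute and a tool call to move; the robot and the scene stay as the last step left them, time stands still between calls to the robot, and variables do not carry over. Pictures are saved under pics/ and viewed, about 12 in all and at most 16, crops included, and the job is handed in when it is done.

Besides the shell and the picture viewer there is one more tool, called after "Emit:" as a command line: name --argument value ..., lists and objects as JSON in quotes. move_arm: Moves the arm, as the interface text tells. Its arguments: {"type":"object","properties":{"deltas":{"type":"array","items":{"type":"array"}},"grip_force":{"type":"number"}},"required":["deltas"]}

```bash
mkdir -p pics; ls; python3 - <<'E'
from workcell import status, read_camera, camera_info
import numpy as np, cv2
print(status.read_state())
for n in ("top","side"):
    im,d=read_camera(n); np.savez(f"{n}0.npz",im=im,d=d); cv2.imwrite(f"pics/{n}0.png",im[:,:,::-1])
    c=camera_info(n); print(n,c, 'cam pos',-np.array(c["R"]).T@np.array(c["t"]))
E
```

```text
pics
{'time': 0.0, 'q': array([-1.32889247e+00,  2.64776170e-01,  1.60538677e+00,  1.86274595e-05,
        1.27369168e+00, -3.68865649e-02]), 'joint_vel': array([ 9.26596661e-04,  1.12534427e-03, -1.12619339e-03,  1.14868836e-03,
        9.81070219e-06,  1.17281583e-03]), 'joint_torque': array([ 9.38854464e-04, -5.15109444e+01, -3.67318261e+01,  8.58527005e-05,
        1.30883619e-02,  6.18422050e-06]), 'tool_pos': array([ 0.18559199, -0.64821992,  0.22993962]), 'tcp_rot': array([-3.10889097e+00, -4.36184726e-01,  3.35523123e-04]), 'wrist_force': array([ 0.44559788, -0.36469611, -0.53101943]), 'torque': array([-0.00697313,  0.02404129, -0.02145121]), 'width': 1.0009666325081354}
top {'K': array([[382.51705049,   0.        , 322.102754  ],
       [  0.        , 382.51705049, 205.78527407],
       [  0.        ,   0.        ,   1.        ]]), 'R': array([[ 0.01589085, -0.99985328, -0.00639577],
       [-0.99672022, -0.01533278, -0.0794588 ],
       [ 0.07934908,  0.00763746, -0.99681763]]), 't': array([-0.03497507,  0.58471848,  1.04869483])} cam pos [ 0.50014355 -0.03401394  1.09159484]
side {'K': array([[370.8934708 ,   0.        , 326.24530862],
       [  0.        , 370.8934708 , 193.40769585],
       [  0.        ,   0.        ,   1.        ]]), 'R': array([[ 0.89148821, -0.4529867 ,  0.00719825],
       [-0.3286839 , -0.65762906, -0.67785759],
       [ 0.31179425,  0.6019361 , -0.73515799]]), 't': array([-0.52244892,  0.26470694,  0.86409503])} cam pos [ 0.28334211 -0.58271343  0.81844069]
```

View pics/top0.png

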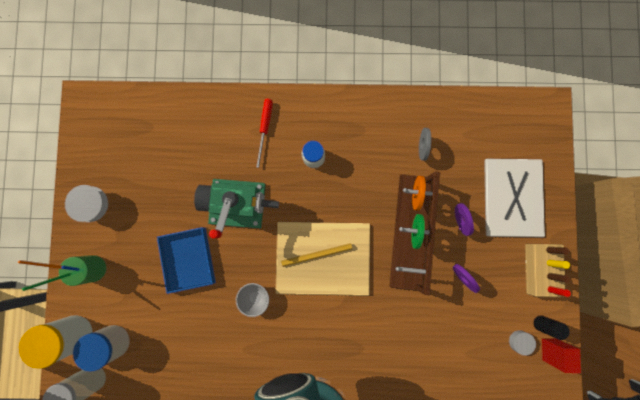

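View pics/side0.png

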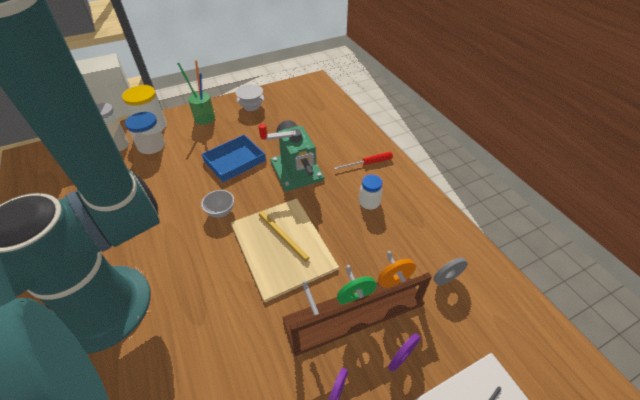

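The top view shows the head's mouth facing image right, at about (265,202). The tray is at (186,262), the bar at (318,255), and the stand has green (418,230) and orange (419,192) wheels. Peg1 (410,270) is empty and the blue wheel is absent. Next I'll measure by colour and depth.

```bash
cat > h.py <<'E'
import numpy as np, cv2
from workcell import status, read_camera, camera_info
from scipy.spatial.transform import Rotation as Ro
def cloud(n,d):
    c=camera_info(n); K,R,t=[np.array(c[k]) for k in("K","R","t")]
    v,u=np.mgrid[:400,:640]; p=np.stack([(u-K[0,2])/K[0,0]*d,(v-K[1,2])/K[1,1]*d,d],-1)
    return (p-t)@R
def look(n):
    im,d=read_camera(n); return im,d,cloud(n,d),cv2.cvtColor(im,cv2.COLOR_RGB2HSV)
def onplane(n,uv,z):
    c=camera_info(n); K,R,t=[np.array(c[k]) for k in("K","R","t")]
    o=-R.T@t; uv=np.atleast_2d(uv).astype(float); r=np.c_[(uv-K[:2,2])/K[0,0],np.ones(len(uv))]@R
    return o+r*((z-o[2])/r[:,2])[:,None]
def proj(n,X):
    c=camera_info(n); p=np.atleast_2d(X)@np.array(c["R"]).T+c["t"]; q=p@np.array(c["K"]).T; return q[:,:2]/q[:,2:]
def rect(P):
    r=cv2.minAreaRect((P[:,:2]*1000).astype(np.float32)); b=cv2.boxPoints(r); 
    return np.round(r[0],1),np.round(r[1],1),round(r[2],2)
E
python3 - <<'E'
from h import *
for n in("top","side"):
    z=np.load(n+"0.npz"); im,d=z["im"],z["d"]; P=cloud(n,d); H=cv2.cvtColor(im,cv2.COLOR_RGB2HSV)
    h,s,v=[H[...,i].astype(int) for i in range(3)]; X,Y,Z=P[...,0],P[...,1],P[...,2]
    ok=d>0
    def rep(name,m,a,b):
        m=m&ok; m=cv2.morphologyEx(m.astype(np.uint8),cv2.MORPH_OPEN,np.ones((2,2)))>0
        vv,uu=np.nonzero(m); k=(uu>=a[0])&(uu<b[0])&(vv>=a[1])&(vv<b[1]); p=P[vv[k],uu[k]]
        if len(p)<5: print(n,name,"few");return
        print(n,name,len(p),"med",np.round(np.median(p,0),4),"lo",np.round(np.percentile(p,2,axis=0),4),"hi",np.round(np.percentile(p,98,axis=0),4),"rect",rect(p))
    L=((180,160),(290,250)) if n=="top" else ((250,110),(340,195))
    g=(h>60)&(h<95)&(s>80)
    rep("headtop",g&(Z>.136)&(Z<.150),*L)
    rep("headbase",g&(Z>.003)&(Z<.03),*L)
    rep("knob",((h<6)|(h>172))&(s>150)&(Z>.15),*L)
    rep("leverarm",(s<60)&(Z>.145)&(Z<.175),*L)
    rep("stub",(s<90)&(Z>.09)&(Z<.13)&(Y<.17),*L)
    B=((270,215),(375,300)) if n=="top" else ((225,195),(340,305))
    rep("board",(Z>.006)&(Z<.018),*B)
    rep("bar",(h>15)&(h<30)&(s>150)&(Z>.015),*B)
    T=((150,220),(222,300)) if n=="top" else ((195,130),(270,185))
    rep("trayrim",(h>100)&(h<125)&(s>120)&(Z>.024)&(Z<.04),*T)
    rep("tray",(h>100)&(h<125)&(s>120),*T)
    W=((380,165),(455,300)) if n=="top" else ((280,240),(435,355))
    rep("green",g&(Z>.06),*W)
    rep("orange",(h>5)&(h<20)&(s>200)&(Z>.09),*W)
    rep("pegs/steel",(s<60)&(Z>.08)&(v>100),*W)
    rep("standbar",(Z>.112)&(Z<.124)&(s>80)&(h<15)&(v<120),*W)
s=status.read_state(); print(Ro.from_rotvec(s["tcp_rot"]).as_matrix().round(3))
im=np.load("top0.npz")["im"]; a=cv2.resize(im[170:300,150:450],None,fx=2.6,fy=2.6,interpolation=cv2.INTER_CUBIC); cv2.imwrite("pics/crop1.png",a[:,:,::-1])
E
```

```text
top headtop 1052 med [0.5897 0.1865 0.1436] lo [0.5498 0.1416 0.1211] hi [0.624  0.2508 0.1509] rect (array([572.6, 118.5]), array([326.6,  86.1]), 79.36)
top headbase 535 med [0.5446 0.1994 0.0168] lo [5.229e-01 1.397e-01 4.000e-04] hi [0.6498 0.286  0.1447] rect (array([578.5, 123.6]), array([328.3, 127.2]), 84.76)
top knob 78 med [0.5002 0.2209 0.1992] lo [4.902e-01 2.147e-01 4.000e-04] hi [0.5084 0.2816 0.2028] rect (array([499.2, 250.5]), array([14.5, 72.5]), 4.47)
top leverarm 366 med [0.5698 0.2061 0.1641] lo [0.5111 0.1822 0.0162] hi [0.6   0.251 0.171] rect (array([552.4, 116.9]), array([305.4,  93.8]), 88.0)
top stub 144 med [0.5805 0.1149 0.1102] lo [ 0.5626  0.0872 -0.0008] hi [0.6075 0.1432 0.1176] rect (array([584.8, 115.1]), array([59.4, 55.2]), 80.26)
top board 6142 med [ 0.4327 -0.0351  0.0126] lo [ 0.3415 -0.159   0.0022] hi [0.5335 0.0915 0.0189] rect (array([436.7, -33.8]), array([201.7, 260.8]), 0.11)
top bar 460 med [ 0.4479 -0.0167  0.0272] lo [ 0.4186 -0.1076  0.0102] hi [0.4746 0.0767 0.0326] rect (array([464.8, -10.7]), array([ 56. , 200.8]), 15.15)
top tray
[... 2401 characters left out ...]
.1164] lo [ 0.4773 -0.2977  0.0737] hi [ 0.5582 -0.2697  0.1432] rect (array([ 411.2, -393.1]), array([451.8,  71.1]), 47.06)
side orange 444 med [ 0.6126 -0.2803  0.1215] lo [ 0.5749 -0.2862  0.0839] hi [ 0.6575 -0.2718  0.1441] rect (array([ 475. , -391.6]), array([537.5,  64.1]), 38.11)
side pegs/steel 347 med [ 0.5124 -0.2513  0.1153] lo [ 0.4147 -0.3047  0.0011] hi [ 0.6236 -0.1754  0.1269] rect (array([ 522.7, -234.1]), array([135.4, 209.1]), 84.92)
side standbar 1094 med [ 0.5003 -0.3076  0.1178] lo [ 0.3649 -0.3249  0.1057] hi [ 0.6641 -0.2911  0.1215] rect (array([ 452.2, -350.2]), array([537.8, 202.7]), 33.35)
[[ 0.961  0.275 -0.001]
 [ 0.275 -0.961  0.002]
 [ 0.    -0.002 -1.   ]]
```

View pics/crop1.png

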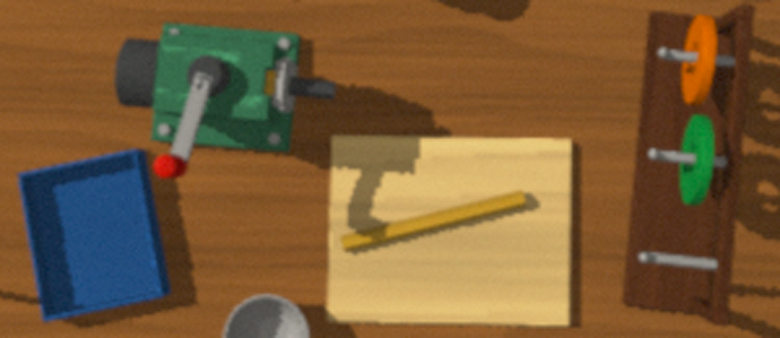

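The crop shows the stub tilted a few degrees, the lever near its open end, and the bar yawed about 15°. Next: robust axis fits.

```bash
cat >> h.py <<'E'
def line(p):
    "robust xy line: centre, unit dir (toward +y), angle from +y in deg (x per y), extent"
    p=p[:,:3]
    for _ in range(4):
        vx,vy,x0,y0=cv2.fitLine(p[:,:2].astype(np.float32),cv2.DIST_HUBER,0,1e-4,1e-4).ravel()
        if vy<0: vx,vy=-vx,-vy
        q=p[:,:2]-[x0,y0]; r=q@[vy,-vx]; p=p[abs(r)<max(.004,2.5*np.std(r))]
    s=(p[:,:2]-[x0,y0])@[vx,vy]; a,b=np.percentile(s,[1,99]); r=(p[:,:2]-[x0,y0])@[vy,-vx]; lo,hi=np.percentile(r,[2,98])
    c=np.array([x0,y0])+np.array([vx,vy])*(a+b)/2+np.array([vy,-vx])*(lo+hi)/2
    return dict(c=c.round(4),deg=round(float(np.degrees(np.arctan2(vx,vy))),2),len=round(float(b-a),4),wid=round(float(hi-lo),4),z=round(float(np.median(p[:,2])),4),n=len(p))
def box(P,m,x,y,z):
    X,Y,Z=P[...,0],P[...,1],P[...,2]
    return P[m&(X>x[0])&(X<x[1])&(Y>y[0])&(Y<y[1])&(Z>z[0])&(Z<z[1])]
E
python3 - <<'E'
from h import *
for n in("top","side"):
    z=np.load(n+"0.npz"); im,d=z["im"],z["d"]; P=cloud(n,d); H=cv2.cvtColor(im,cv2.COLOR_RGB2HSV)
    h,s,v=[H[...,i].astype(int) for i in range(3)]; ok=d>0; g=ok&(h>60)&(h<95)&(s>80)
    print(n)
    p=box(P,g,(.53,.65),(.12,.27),(.136,.15)); print("headtop rect",rect(p))
    p=box(P,g,(.5,.68),(.1,.31),(.008,.028)); print("base rect",rect(p))
    print("stub",line(box(P,ok&(s<120),(.56,.61),(.085,.122),(.095,.122))))
    print("flare",np.percentile(box(P,ok&(s<120),(.55,.63),(.118,.15),(.09,.14)),[3,50,97],axis=0).round(4).tolist())
    print("bar",line(box(P,ok&(h>15)&(h<30)&(s>150),(.4,.5),(-.12,.09),(.021,.033))))
    for i,c in enumerate((.41,.51,.61)): print("peg",i+1,line(box(P,ok&(s<70),(c-.02,c+.025),(-.295,-.21),(.108,.119))))
    w=g; 
    print("green",line(box(P,w,(.46,.57),(-.31,-.255),(.09,.147))))
    print("orange",line(box(P,ok&(h>5)&(h<20)&(s>180),(.56,.67),(-.31,-.255),(.09,.147))))
    for nm,m in(("green",w),("orange",ok&(h>5)&(h<20)&(s>180))):
        p=box(P,m,(.46,.67),(-.31,-.24),(.06,.15)); print(nm,"top z",np.percentile(p[:,2],97).round(4),"y",np.percentile(p[:,1],[5,50,95]).round(4), "x",np.percentile(p[:,0],[1,99]).round(4), "ytop",np.percentile(p[p[:,2]>.135][:,1],[5,50,95]).round(4))
    p=box(P,ok&(h<15)&(v<130)&(s>80),(.34,.68),(-.33,-.28),(.113,.123)); vx=np.polyfit(p[:,0],p[:,1],1); print("crossbar slope deg",np.degrees(np.arctan(vx[0])))
    k=ok&((h<6)|(h>172))&(s>150); p=box(P,k,(.48,.53),(.2,.24),(.195,.205)); print("knob",rect(p),p.mean(0).round(4))
    print("lever",line(box(P,ok&(s<60),(.51,.6),(.17,.23),(.155,.175))))
E
```

```text
top
headtop rect (array([589.7, 198.7]), array([114.7,  77.1]), 86.05)
base rect (array([589.6, 216.4]), array([147.2, 126.4]), 85.94)
stub {'c': array([0.5819, 0.1036]), 'deg': 8.31, 'len': 0.0347, 'wid': 0.0165, 'z': 0.1117, 'n': 95}
flare [[0.5592, 0.1204, 0.0927], [0.5839, 0.1322, 0.1305], [0.6182, 0.1439, 0.1383]]
bar {'c': array([ 0.4496, -0.0128]), 'deg': -14.78, 'len': 0.1942, 'wid': 0.0168, 'z': 0.0276, 'n': 433}
peg 1 {'c': array([ 0.4194, -0.2573]), 'deg': 5.27, 'len': 0.0641, 'wid': 0.0093, 'z': 0.1145, 'n': 101}
peg 2 {'c': array([ 0.5188, -0.2649]), 'deg': 6.48, 'len': 0.0587, 'wid': 0.0091, 'z': 0.1148, 'n': 59}
peg 3 {'c': array([ 0.6193, -0.2679]), 'deg': 4.08, 'len': 0.0539, 'wid': 0.0086, 'z': 0.1144, 'n': 40}
green {'c': array([ 0.5174, -0.271 ]), 'deg': -85.09, 'len': 0.0818, 'wid': 0.0065, 'z': 0.127, 'n': 198}
orange {'c': array([ 0.6167, -0.2759]), 'deg': -85.54, 'len': 0.0848, 'wid': 0.0106, 'z': 0.1298, 'n': 249}
green top z 0.144 y [-0.2776 -0.2707 -0.2656] x [0.4768 0.5579] ytop [-0.2789 -0.2731 -0.2681]
orange top z 0.1433 y [-0.3075 -0.2748 -0.2687] x [0
[... 938 characters left out ...]
3]), 'deg': 5.52, 'len': 0.0556, 'wid': 0.0079, 'z': 0.1147, 'n': 54}
green {'c': array([ 0.516 , -0.2777]), 'deg': -84.21, 'len': 0.0827, 'wid': 0.0054, 'z': 0.1219, 'n': 373}
orange {'c': array([ 0.617 , -0.2792]), 'deg': -84.41, 'len': 0.0849, 'wid': 0.0071, 'z': 0.1221, 'n': 389}
green top z 0.1431 y [-0.2824 -0.2773 -0.2691] x [0.475  0.5568] ytop [-0.2804 -0.2754 -0.2688]
orange top z 0.1428 y [-0.285  -0.28   -0.2707] x [0.5749 0.6583] ytop [-0.2832 -0.2775 -0.2709]
crossbar slope deg -5.259184157428976
knob (array([502.2, 224. ]), array([19.4, 16.9]), 71.03) [0.5023 0.224  0.1991]
lever {'c': array([0.5564, 0.2091]), 'deg': -72.11, 'len': 0.0911, 'wid': 0.0243, 'z': 0.1636, 'n': 200}
```

Emit:
move_arm --deltas '[[[0,0,0.1],[0.25,0.47,0],-0.3],[[0,0,0.1],[0.5,0.94,0],-0.3],[[0,0,0.1],[0.5,0.94,0],-0.3]]' --grip_force 80

```text
time: 0.48
tool_pos: [0.237, -0.5516, 0.2304]
tcp_rot: [-3.064, -0.683, -0.001]
wrist_force: [-1.5, -0.5, 1.1]
width: 0.65
```

Emit:
move_arm --deltas '[[[0,0,0.097],[0.25,0.47,0],-0.3],[[0,0,0.097],[0.494,0.94,0],-0.3]]'

```text
time: 0.72
tool_pos: [0.2852, -0.4607, 0.231]
tcp_rot: [3.007, 0.91, -0.0]
wrist_force: [0.7, -0.1, -0.6]
width: 0.65
```

Emit:
move_arm --deltas '[[[0,0,0.097],[0.25,0.47,0],-0.3],[[0,0,0.097],[0.494,0.94,0],-0.3]]'

```text
time: 0.98
tool_pos: [0.335, -0.3663, 0.2312]
tcp_rot: [2.928, 1.137, -0.0]
wrist_force: [0.7, 0.6, 0.9]
width: 0.654
```

Emit:
move_arm --deltas '[[[0,0,0.097],[0.25,0.47,0],-0.3],[[0,0,0.097],[0.494,0.94,0],-0.3]]'

```text
time: 1.23
tool_pos: [0.3846, -0.2723, 0.2314]
tcp_rot: [2.833, 1.357, 0.0]
wrist_force: [0.6, 0.6, -0.1]
width: 0.654
```

Emit:
move_arm --deltas '[[[0,0,0.097],[0.25,0.47,0],-0.3],[[0,0,0.097],[0.494,0.94,0],-0.3]]'

```text
time: 1.48
tool_pos: [0.4342, -0.1782, 0.2314]
tcp_rot: [2.721, 1.568, 0.0]
wrist_force: [1.0, -0.6, 0.2]
width: 0.653
```

Emit:
move_arm --deltas '[[[0,0,0.097],[0.25,0.47,0],-0.3],[[0,0,0.097],[0.494,0.94,0],-0.3]]'

```text
time: 1.72
tool_pos: [0.4838, -0.0841, 0.2314]
tcp_rot: [2.593, 1.771, 0.0]
wrist_force: [0.7, -0.6, -0.3]
width: 0.651
```

Emit:
move_arm --deltas '[[[0,0,0.097],[0.25,0.47,0],-0.3],[[0,0,0.097],[0.494,0.94,0],-0.3]]'

```text
time: 1.98
tool_pos: [0.5334, 0.01, 0.2313]
tcp_rot: [2.451, 1.964, 0.0]
wrist_force: [0.7, -0.8, 0.5]
width: 0.648
```

Emit:
move_arm --deltas '[[[0,0,0.097],[0.25,0.47,0],-0.3],[[0,0,0.097],[0.494,0.94,0],-0.3],[[0,0,0.097],[0.494,0.94,0],-0.3]]'

```text
time: 2.35
tool_pos: [0.5833, 0.1056, 0.2307]
tcp_rot: [-2.292, -2.148, -0.001]
wrist_force: [-1.1, -0.1, 0.1]
width: 0.651
```

Emit:
move_arm --deltas '[[[0,0,0],[-0.01,0,-0.45],-0.3],[[0,0,0],[-0.01,0,-0.9],-0.3]]'

```text
time: 2.6
tool_pos: [0.5813, 0.102, 0.1409]
tcp_rot: [2.295, 2.143, 0.002]
wrist_force: [0.4, -0.2, -0.9]
width: 0.656
```

Emit:
move_arm --deltas '[[[0,0,0],[0,0,-0.25],-0.3],[[0,0,0],[0,0,-0.47],-0.3],[[0,0,0],[0,0,-0.47],-0.3],[[0,0,0],[0,0,-0.47],1],[[0,0,0],[0,0,-0.47],1],[[0,0,0],[0,0,-0.47],1],[[0,0,0],[0,0,-0.47],1],[[0,0,0],[0,0,-0.47],1]]'

```text
time: 3.6
tool_pos: [0.582, 0.1029, 0.0958]
tcp_rot: [2.294, 2.143, 0.003]
wrist_force: [1.0, -2.5, 5.9]
width: 0.173
```

Emit:
move_arm --deltas '[[[0,0,0],[-0.02,-0.3,0.01],1],[[0,0,0],[-0.045,-0.65,0.02],1],[[0,0,0],[-0.068,-1,0.02],1],[[0,0,0],[-0.068,-1,0.02],1]]'

```text
time: 4.1
tool_pos: [0.5724, 0.0015, 0.0952]
tcp_rot: [-2.298, -2.14, 0.003]
wrist_force: [-0.0, -0.1, -1.2]
width: 0.176
```

```bash
python3 - <<'E'
from h import *
s=status.read_state(); print(s["tool_pos"],s["wrist_force"],s["width"])
im,_,_,_=look("side"); cv2.imwrite("pics/s1.png",cv2.resize(im[80:310,190:470],None,fx=2.5,fy=2.5)[:,:,::-1])
E
```

```text
[0.57239578 0.00145599 0.09521191] [-0.02682609 -0.0595887  -1.1841554 ] 0.17585145185313186
```

View pics/s1.png

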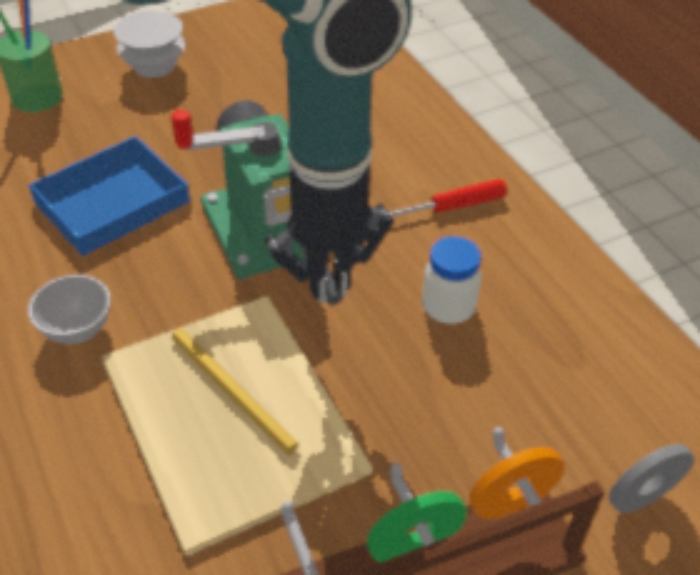

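Emit:
move_arm --deltas '[[[0,0,0],[-0.3,0,0.5],1],[[0,0,0.1],[-0.34,0.2,1],1]]'

```text
time: 4.4
tool_pos: [0.5366, 0.0236, 0.1947]
tcp_rot: [-2.114, -2.317, 0.006]
wrist_force: [1.5, -0.4, -2.0]
width: 0.173
```

Emit:
move_arm --deltas '[[[0,0,0.05],[-0.2,0.2,0.5],1],[[0,0,0.09],[-0.34,0.6,0.7],1]]'

```text
time: 4.65
tool_pos: [0.5065, 0.0845, 0.2699]
tcp_rot: [1.948, 2.461, 0.006]
wrist_force: [0.5, 0.1, -1.8]
width: 0.172
```

Emit:
move_arm --deltas '[[[0,0,0],[-0.2,0.5,0],1],[[0,0,0],[-0.34,0.99,0],1]]'

```text
time: 4.9
tool_pos: [0.4703, 0.1845, 0.2665]
tcp_rot: [-1.951, -2.462, -0.001]
wrist_force: [-0.1, 0.4, -1.2]
width: 0.172
```

Emit:
move_arm --deltas '[[[0,0,0],[-0.2,0.5,0],1],[[0,0,0],[-0.34,0.99,0],1],[[0,0,0],[-0.34,0.99,0],1]]'

```text
time: 5.28
tool_pos: [0.4354, 0.2849, 0.2657]
tcp_rot: [-1.943, -2.466, 0.001]
wrist_force: [1.1, -0.7, -2.5]
width: 0.17
```

Emit:
move_arm --deltas '[[[0,0,0],[0,0.36,-0.3],1],[[0,0,0],[0,0.36,-0.5],1],[[0,0,0],[0,0.36,-0.5],1]]'

```text
time: 5.65
tool_pos: [0.4359, 0.3155, 0.2134]
tcp_rot: [-1.95, -2.461, 0.01]
wrist_force: [0.7, -0.9, -2.0]
width: 0.174
```

Now lower into the tray and release, then look.

Emit:
move_arm --deltas '[[[0,0,0],[0,0,-0.5],1],[[0,0,0],[0,0,-1],1],[[0,0,0],[0,0,-1],1]]'

```text
time: 6.02
tool_pos: [0.4348, 0.314, 0.1128]
tcp_rot: [-1.951, -2.459, 0.014]
wrist_force: [-0.8, -0.7, -2.3]
width: 0.174
```

Emit:
move_arm --deltas '[[[0,0,0],[0,0,-0.4],1],[[0,0,0],[0,0,-0.8],1],[[0,0,0],[0,0,-0.98],1],[[0,0,0],[0,0,-0.98],1],[[0,0,0],[0,0,-0.98],0.2],[[0,0,0],[0,0,-0.98],0],[[0,0,0],[0,0,-0.98],0],[[0,0,0],[0,0,-0.5],0],[[0,0,0],[0,0,0],0]]'

```text
time: 7.15
tool_pos: [0.4371, 0.3167, 0.1169]
tcp_rot: [-1.951, -2.461, 0.003]
wrist_force: [0.8, -0.7, 0.4]
width: 0.497
```

Emit:
move_arm --deltas '[[[0,0,0],[0,0,0.5],0],[[0,0,0],[0,0,1],0]]'

```text
time: 7.4
tool_pos: [0.4376, 0.317, 0.2185]
tcp_rot: [1.951, 2.462, 0.001]
wrist_force: [1.3, 1.3, 0.3]
width: 0.501
```

Emit:
move_arm --deltas '[[[0,0,0],[0,-0.3,0.4],0],[[0,0,0],[0,-0.9,0.4],0]]'

```text
time: 7.65
tool_pos: [0.4405, 0.2286, 0.2619]
tcp_rot: [1.945, 2.461, 0.015]
wrist_force: [0.8, -2.1, -1.4]
width: 0.5
```

```bash
python3 - <<'E'
from h import *
im,d,P,H=look("side"); cv2.imwrite("pics/s2.png",im[:,:,::-1])
for n in("side","top"):
    im,d,P,H=look(n); h,s,v=[H[...,i].astype(int) for i in range(3)]; ok=d>0
    p=box(P,ok&(h>15)&(h<30)&(s>150),(.38,.53),(-.15,.12),(.021,.033)); print("bar",line(p))
    p=box(P,ok&(s<90),(.35,.5),(.28,.42),(.0,.05)); print(len(p),p.mean(0) if len(p) else 0)
E
```

```text
bar {'c': array([ 0.4485, -0.016 ]), 'deg': -15.28, 'len': 0.1925, 'wid': 0.0112, 'z': 0.0273, 'n': 305}
151 [0.4323374  0.34526611 0.01600935]
bar {'c': array([ 0.4495, -0.0127]), 'deg': -15.1, 'len': 0.1944, 'wid': 0.0166, 'z': 0.0272, 'n': 445}
58 [0.45536732 0.31117402 0.01321556]
```

View pics/s2.png

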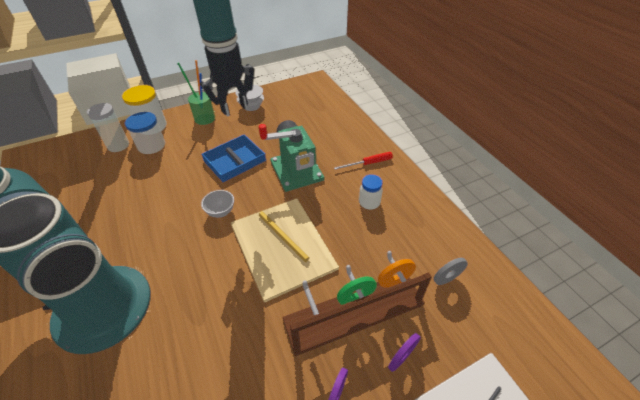

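Emit:
move_arm --deltas '[[[0,0,0.018],[0.1,-0.5,0],0],[[0,0,0.018],[0.1,-1,0],0]]'

```text
time: 8.05
tool_pos: [0.4481, 0.1271, 0.2562]
tcp_rot: [-1.914, -2.491, -0.001]
wrist_force: [-0.2, -0.6, 0.2]
width: 0.503
```

Emit:
move_arm --deltas '[[[0,0,0],[0,-0.5,0],0],[[0,0,0],[0,-1,-0.5],0]]'

```text
time: 8.3
tool_pos: [0.4513, 0.0323, 0.2155]
tcp_rot: [1.911, 2.484, 0.01]
wrist_force: [0.7, 0.4, -0.9]
width: 0.496
```

Emit:
move_arm --deltas '[[[0,0,0],[0,-0.4,-0.4],0],[[0,0,0],[0,-0.4,-0.9],0],[[0,0,0],[0,-0.4,-0.9],0],[[0,0,0],[0,-0.4,-0.9],0]]'

```text
time: 8.8
tool_pos: [0.4489, -0.0064, 0.1234]
tcp_rot: [1.915, 2.489, 0.001]
wrist_force: [0.7, -0.6, 0.4]
width: 0.499
```

Emit:
move_arm --deltas '[[[0,0,0],[0,-0.08,-0.5],0],[[0,0,0],[0,-0.08,-0.9],0],[[0,0,0],[0,-0.08,-0.9],0],[[0,0,0],[0,-0.08,-0.9],0]]'

```text
time: 9.3
tool_pos: [0.4504, -0.0148, 0.0347]
tcp_rot: [1.913, 2.487, 0.004]
wrist_force: [-0.8, 0.6, 0.2]
width: 0.498
```

Emit:
move_arm --deltas '[[[0,0,0],[-0.01,0,-0.2],0],[[0,0,0],[-0.01,0,-0.2],0],[[0,0,0],[-0.01,0,-0.2],1],[[0,0,0],[-0.01,0,-0.2],1],[[0,0,0],[-0.01,0,-0.2],1],[[0,0,0],[-0.01,0,-0.2],1],[[0,0,0],[-0.01,0,-0.2],1],[[0,0,0],[-0.01,0,-0.2],1]]' --grip_force 90

```text
time: 10.3
tool_pos: [0.4489, -0.0151, 0.0144]
tcp_rot: [1.915, 2.487, 0.003]
wrist_force: [-1.9, 1.2, 7.7]
width: 0.164
```

Emit:
move_arm --deltas '[[[0,0,0],[0,0,0.2],1],[[0,0,0],[0,0,0.6],1],[[0,0,0],[0,0,1],1],[[0,0,0],[0,0,1],1]]'

```text
time: 10.8
tool_pos: [0.45, -0.0154, 0.116]
tcp_rot: [1.912, 2.483, 0.007]
wrist_force: [0.7, -0.6, -3.6]
width: 0.165
```

Emit:
move_arm --deltas '[[[0,0,-0.1],[0.3,0,0],1],[[0,0,-0.208],[0.65,0,0],1],[[0,0,-0.208],[0.65,0,0],1]]'

```text
time: 11.18
tool_pos: [0.513, -0.0151, 0.1108]
tcp_rot: [-2.296, -2.144, 0.001]
wrist_force: [0.1, -0.3, -4.1]
width: 0.169
```

Emit:
move_arm --deltas '[[[0,0,0],[0.3,0,0],1],[[0,0,0],[0.62,0.1,-0.08],1],[[0,0,0],[0.62,0.1,-0.1],1],[[0,0,0],[0.62,0.1,-0.1],1],[[0,0,0],[0.62,0.1,-0.1],1]]'

```text
time: 11.8
tool_pos: [0.572, -0.0052, 0.1014]
tcp_rot: [-2.295, -2.143, 0.002]
wrist_force: [-0.5, -0.3, -2.9]
width: 0.166
```

```bash
python3 - <<'E'
from h import *
print(status.read_state()["tool_pos"])
for n in("side","top"):
    im,d,P,H=look(n); cv2.imwrite(f"pics/i_{n}.png",cv2.resize(im[110:240,230:380],None,fx=4,fy=4,interpolation=cv2.INTER_CUBIC)[:,:,::-1] if n=="side" else cv2.resize(im[160:260,190:340],None,fx=4,fy=4,interpolation=cv2.INTER_CUBIC)[:,:,::-1])
    h,s,v=[H[...,i].astype(int) for i in range(3)]; ok=d>0
    p=box(P,ok&(h>15)&(h<30)&(s>130),(.54,.62),(-.15,.11),(.08,.13)); print(n,"bar",line(p),np.polyfit(p[:,1],p[:,2],1),"y",np.percentile(p[:,1],[1,99]))
    for a in(-.08,-.06,-.04,.05,.07,.09):
        q=p[abs(p[:,1]-a)<.01]; print(a,len(q),np.median(q,0).round(4) if len(q) else 0, np.percentile(q[:,2],90).round(4) if len(q) else 0)
    if n=="side":
        q=box(P,ok,(.54,.64),(.10,.16),(.07,.14)); 
E
cd pics; python3 -c "
import cv2,numpy as np
a=cv2.imread('i_side.png');b=cv2.imread('i_top.png');cv2.imwrite('i.png',np.hstack([cv2.resize(a,(400,347)),cv2.resize(b,(400,267))[:, :]  if 0 else cv2.copyMakeBorder(cv2.resize(b,(400,267)),0,80,0,0,0)]))"
```

```text
[ 0.57204805 -0.00522831  0.10135282]
side bar {'c': array([ 0.5703, -0.0193]), 'deg': 2.22, 'len': 0.1678, 'wid': 0.0176, 'z': 0.1136, 'n': 260} [0.00584357 0.11312724] y [-0.10307935  0.06463122]
-0.08 46 [ 0.5649 -0.0799  0.1143] 0.1164
-0.06 47 [ 0.5658 -0.0598  0.114 ] 0.1167
-0.04 43 [ 0.5676 -0.0397  0.114 ] 0.1169
0.05 11 [0.5704 0.0536 0.1107] 0.1137
0.07 6 [0.5702 0.0647 0.112 ] 0.1127
0.09 0 0 0
top bar {'c': array([ 0.5649, -0.0945]), 'deg': -35.9, 'len': 0.0229, 'wid': 0.0156, 'z': 0.1145, 'n': 49} [-0.12380071  0.1025492 ] y [-0.10329678 -0.08404938]
-0.08 10 [ 0.5616 -0.0868  0.1133] 0.1166
-0.06 0 0 0
-0.04 0 0 0
0.05 0 0 0
0.07 0 0 0
0.09 0 0 0
```

View pics/i.png

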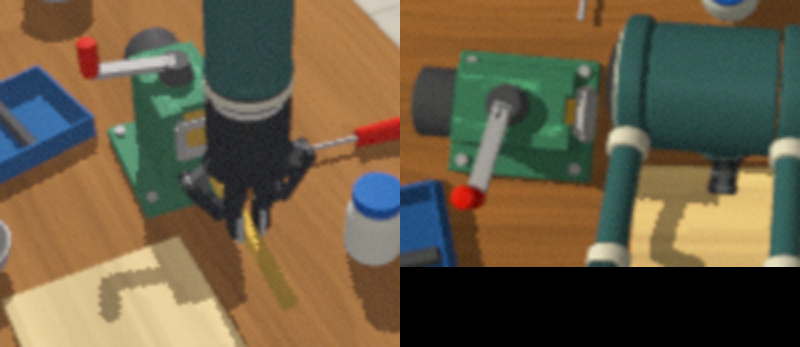

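Emit:
move_arm --deltas '[[[0,0,0],[0.033,0,0.035],1],[[0,0,0],[0.033,0,0.035],1],[[0,0,0],[0.046,0.2,0.035],1],[[0,0,0],[0.054,0.3,0.035],1],[[0,0,0],[0.06,0.4,0.035],1],[[0,0,0],[0.067,0.5,0.035],1],[[0,0,0],[0.067,0.5,0.035],1],[[0,0,0],[0.067,0.5,0.035],1]]'

```text
time: 12.9
tool_pos: [0.5804, 0.0448, 0.1055]
tcp_rot: [2.296, 2.144, -0.0]
wrist_force: [0.2, 0.2, -4.1]
width: 0.167
```

Emit:
move_arm --deltas '[[[0,0,0],[0.005,0.1,0],1],[[0,0,0],[0.01,0.2,0],1],[[0,0,0],[0.016,0.3,0],1],[[0,0,0],[0.016,0.3,0],1],[[0,0,0],[0.016,0.3,0],1]]'

```text
time: 13.52
tool_pos: [0.582, 0.075, 0.1055]
tcp_rot: [2.295, 2.145, -0.0]
wrist_force: [0.5, 0.8, -4.7]
width: 0.165
```

Emit:
move_arm --deltas '[[[0,0,0],[0.006,0.08,0],1],[[0,0,0],[0.006,0.09,0],1],[[0,0,0],[0.006,0.1,0],1],[[0,0,0],[0.007,0.11,0],1],[[0,0,0],[0.007,0.12,0],1],[[0,0,0],[0.007,0.12,0],1],[[0,0,0],[0.007,0.12,0],1]]'

```text
time: 14.4
tool_pos: [0.5826, 0.0852, 0.1055]
tcp_rot: [2.295, 2.143, -0.003]
wrist_force: [-0.0, -5.0, -3.0]
width: 0.168
```

Emit:
move_arm --deltas '[[[0,0,0],[0.002,0.03,0],1],[[0,0,0],[0.003,0.05,0],1],[[0,0,0],[0.003,0.05,0],1]]'

```text
time: 14.78
tool_pos: [0.5825, 0.0854, 0.1052]
tcp_rot: [2.29, 2.142, -0.013]
wrist_force: [-1.5, -21.3, -2.3]
width: 0.166
```

Emit:
move_arm --deltas '[[[0,0,0],[-0.002,-0.04,-0.02],1],[[0,0,0],[-0.002,-0.04,-0.03],1],[[0,0,0],[-0.002,-0.04,-0.03],0.5],[[0,0,0],[-0.002,-0.04,-0.03],0.2],[[0,0,0],[-0.002,-0.04,-0.03],0.2],[[0,0,0],[-0.002,-0.04,-0.03],0.2],[[0,0,0],[0,-0.04,0.3],0.2],[[0,0,0],[0,-0.04,0.9],0.2]]'

```text
time: 15.78
tool_pos: [0.5806, 0.0879, 0.1933]
tcp_rot: [-2.293, -2.142, 0.009]
wrist_force: [1.9, 0.6, -0.7]
width: 0.403
```

Emit:
move_arm --deltas '[[[0,0,0],[-0.4,0,0.5],0.2],[[0,0,0],[-0.9,0,0.55],0.2],[[0,0,0],[-0.9,0,0.55],0.2]]'

```text
time: 16.15
tool_pos: [0.4907, 0.0882, 0.2518]
tcp_rot: [2.295, 2.145, 0.002]
wrist_force: [0.6, -0.0, -0.4]
width: 0.394
```

```bash
python3 - <<'E'
from h import *
print(status.read_state()["tool_pos"])
f=np.array([.068,.998]);M=np.array([.585,.133])
for n in("side","top"):
    im,d,P,H=look(n)
    if n=="side": cv2.imwrite("pics/b.png",cv2.resize(im[100:230,220:420],None,fx=3.5,fy=3.5,interpolation=cv2.INTER_CUBIC)[:,:,::-1])
    h,s,v=[H[...,i].astype(int) for i in range(3)]; ok=d>0
    p=box(P,ok&(h>15)&(h<30)&(s>130),(.54,.62),(-.15,.14),(.07,.13)); print(n,"bar",line(p),"z/y fit",np.polyfit(p[:,1],p[:,2],1),"along",np.percentile((p[:,:2]-M)@f,[1,99]))
    p=box(P,ok&((h<6)|(h>172))&(s>150),(.47,.56),(.19,.30),(.195,.205)); print("knob",rect(p) if len(p) else 0)
E
```

```text
[0.49073081 0.0881813  0.25177718]
side bar {'c': array([0.5808, 0.0631]), 'deg': 3.22, 'len': 0.1521, 'wid': 0.0169, 'z': 0.1066, 'n': 292} z/y fit [0.10174265 0.10047828] along [-0.146163    0.00617516]
knob 0
top bar {'c': array([0.5811, 0.0571]), 'deg': 4.93, 'len': 0.1396, 'wid': 0.0176, 'z': 0.107, 'n': 368} z/y fit [0.09793069 0.10155089] along [-0.14593086 -0.00622914]
knob 0
```

View pics/b.png

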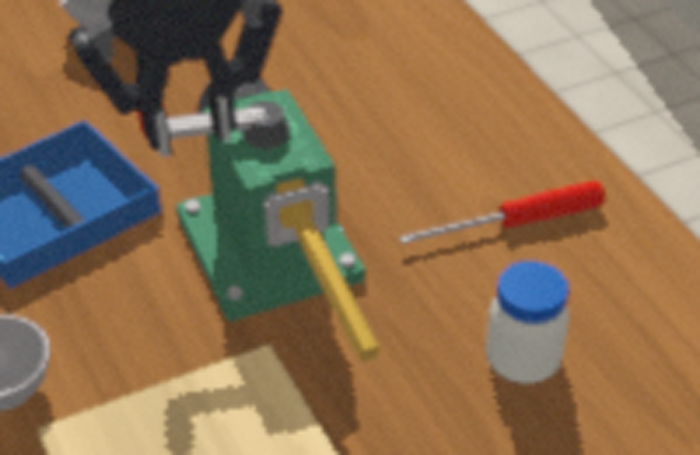

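Emit:
move_arm --deltas '[[[0,0,0.1],[0.06,0.35,0],-0.1],[[0,0,0.2],[0.06,0.68,0],-0.1],[[0,0,0.284],[0.06,0.68,0],-0.1]]'

```text
time: 16.62
tool_pos: [0.5, 0.1579, 0.2497]
tcp_rot: [-1.755, -2.604, 0.0]
wrist_force: [-0.0, -0.9, -0.6]
width: 0.55
```

Emit:
move_arm --deltas '[[[0,0,0.1],[0.06,0.35,0],-0.1],[[0,0,0.2],[0.06,0.68,0],-0.1],[[0,0,0.284],[0.06,0.68,0],-0.1],[[0,0,0.284],[0.06,0.68,0],-0.1],[[0,0,0.284],[0.06,0.68,0],-0.1]]'

```text
time: 17.25
tool_pos: [0.5055, 0.2237, 0.2499]
tcp_rot: [-1.15, -2.923, 0.001]
wrist_force: [-0.2, 0.3, -0.1]
width: 0.552
```

Emit:
move_arm --deltas '[[[0,0,0],[-0.03,0,-0.3],-0.1],[[0,0,0],[-0.03,0,-0.6],-0.1],[[0,0,0],[-0.03,0,-0.8],-0.1],[[0,0,0],[-0.03,0,-0.8],1],[[0,0,0],[-0.03,0,-0.8],1],[[0,0,0],[-0.03,0,-0.8],1],[[0,0,0],[-0.03,0,-0.8],1]]' --grip_force 40

```text
time: 18.12
tool_pos: [0.5025, 0.2239, 0.1703]
tcp_rot: [1.146, 2.924, 0.001]
wrist_force: [4.7, 0.6, -11.9]
width: 0.242
```

Emit:
move_arm --deltas '[[[0,0,0],[0.025,0.09,0],1],[[0,0,0],[0.058,0.166,0],1],[[0,0,0],[0.095,0.238,0],1],[[0,0,0],[0.137,0.302,0],1],[[0,0,0],[0.186,0.365,0],1],[[0,0,0],[0.238,0.422,0],1],[[0,0,0],[0.297,0.475,0],1],[[0,0,0],[0.358,0.523,0],1],[[0,0,0],[0.425,0.565,0],1],[[0,0,0],[0.494,0.602,0],1],[[0,0,0],[0.56,0.628,0],1],[[0,0,0],[0.606,0.645,0],1],[[0,0,0],[0.63,0.652,0],1],[[0,0,0],[0.63,0.652,0],1],[[0,0,0],[0.63,0.652,0],1]]'

```text
time: 20.0
tool_pos: [0.5599, 0.2905, 0.1702]
tcp_rot: [-1.143, -2.915, 0.005]
wrist_force: [-11.7, 5.1, -1.1]
width: 0.241
```

Emit:
move_arm --deltas '[[[0,0,0],[0.03,0.01,0],1],[[0,0,0],[0.06,0.01,0],1],[[0,0,0],[0.06,0.01,0],1]]'

```text
time: 20.38
tool_pos: [0.5601, 0.2906, 0.1701]
tcp_rot: [-1.14, -2.905, 0.016]
wrist_force: [-30.1, 0.7, 8.9]
width: 0.245
```

Emit:
move_arm --deltas '[[[0,0,0],[-0.07,-0.01,0],1],[[0,0,0],[-0.09,-0.015,0],0.3],[[0,0,0],[-0.09,-0.015,0],-0.1],[[0,0,0],[-0.09,-0.015,0],-0.1],[[0,0,0],[-0.09,-0.015,0.5],-0.1],[[0,0,0],[-0.09,-0.015,1],-0.1],[[0,0,0],[-0.09,-0.015,1],-0.1]]'

```text
time: 21.25
tool_pos: [0.5656, 0.2898, 0.2777]
tcp_rot: [1.144, 2.917, 0.013]
wrist_force: [0.9, -0.3, -0.4]
width: 0.55
```

Emit:
move_arm --deltas '[[[0,0,0.1],[-0.5,-0.3,0],-0.1],[[0,0,0.2],[-1,-0.3,0],-0.1],[[0,0,0.2],[-1,-0.3,0],-0.1]]'

```text
time: 21.62
tool_pos: [0.4591, 0.2577, 0.2694]
tcp_rot: [-0.672, -3.067, 0.002]
wrist_force: [-0.9, -0.5, -0.3]
width: 0.551
```

```bash
python3 - <<'E'
from h import *
s=status.read_state(); print(s["tool_pos"],s["tcp_rot"],s["time"])
f=np.array([.068,.998]);M=np.array([.585,.133])
for n in("side","top"):
    im,d,P,H=look(n)
    if n=="side": cv2.imwrite("pics/b2.png",im[:,:,::-1])
    h,s,v=[H[...,i].astype(int) for i in range(3)]; ok=d>0
    p=box(P,ok&(h>15)&(h<30)&(s>130),(.54,.62),(-.15,.12),(.07,.13)); print(n,"bar",line(p),"z/y fit",np.polyfit(p[:,1],p[:,2],1),"along",np.percentile((p[:,:2]-M)@f,[1,99]))
    p=box(P,ok&((h<6)|(h>172))&(s>150),(.47,.65),(.19,.33),(.195,.205)); print("knob",rect(p) if len(p) else 0)
E
```

```text
[0.45912256 0.25773198 0.26940933] [-6.72443045e-01 -3.06651738e+00  2.31963829e-03] 21.625
side bar {'c': array([0.579 , 0.0524]), 'deg': 2.62, 'len': 0.1322, 'wid': 0.0153, 'z': 0.1166, 'n': 247} z/y fit [0.02012461 0.11468552] along [-0.14690848 -0.01475008]
knob (array([561.6, 287.3]), array([17.3, 17.6]), 70.99)
top bar {'c': array([0.5806, 0.0538]), 'deg': 3.58, 'len': 0.131, 'wid': 0.0176, 'z': 0.1173, 'n': 373} z/y fit [0.00654187 0.11625396] along [-0.14485054 -0.01383289]
knob (array([562.5, 286.1]), array([19.8, 18.9]), 46.06)
```

View pics/b2.png

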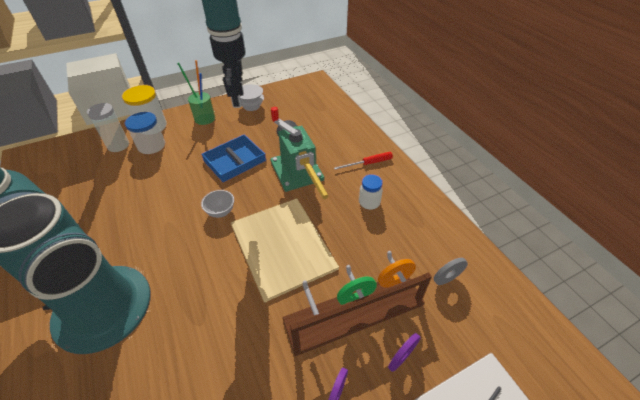

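Emit:
move_arm --deltas '[[[0,0,0.04],[0.05,-0.45,0],-0.1],[[0,0,0.08],[0.1,-0.9,0],-0.1]]'

```text
time: 21.98
tool_pos: [0.4737, 0.1679, 0.2706]
tcp_rot: [0.477, 3.104, -0.0]
wrist_force: [0.6, -0.2, -0.5]
width: 0.547
```

Emit:
move_arm --deltas '[[[0,0,0.04],[0.05,-0.45,0],-0.1],[[0,0,0.08],[0.1,-0.9,0],-0.1]]'

```text
time: 22.22
tool_pos: [0.4838, 0.0769, 0.2707]
tcp_rot: [0.283, 3.128, -0.0]
wrist_force: [0.0, 0.2, -0.9]
width: 0.547
```

Emit:
move_arm --deltas '[[[0,0,0.04],[0.05,-0.45,0],-0.1],[[0,0,0.06],[0.1,-0.9,0],-0.1]]'

```text
time: 22.48
tool_pos: [0.4936, -0.0136, 0.2707]
tcp_rot: [0.137, 3.138, -0.0]
wrist_force: [-0.3, 0.0, 0.5]
width: 0.553
```

Emit:
move_arm --deltas '[[[0,0,0],[0.05,-0.45,0],0.1],[[0,0,0],[0.1,-0.9,0],0.1]]'

```text
time: 22.72
tool_pos: [0.5035, -0.1039, 0.2707]
tcp_rot: [0.14, 3.138, -0.001]
wrist_force: [0.9, 0.5, 0.1]
width: 0.45
```

Emit:
move_arm --deltas '[[[0,0,0],[0.05,-0.45,0],0.2],[[0,0,0],[0.1,-0.9,0],0.2]]'

```text
time: 22.98
tool_pos: [0.5133, -0.1942, 0.2705]
tcp_rot: [0.14, 3.138, -0.001]
wrist_force: [0.4, 1.5, 0.8]
width: 0.398
```

Emit:
move_arm --deltas '[[[0,0,0],[0.08,-0.45,-0.3],0.3],[[0,0,0],[0.08,-0.82,-0.7],0.3],[[0,0,0],[0.08,-0.82,-0.7],0.3],[[0,0,0],[0.08,-0.82,-0.7],0.3]]'

```text
time: 23.48
tool_pos: [0.5207, -0.274, 0.2005]
tcp_rot: [-0.139, -3.138, -0.001]
wrist_force: [0.5, -1.0, 0.5]
width: 0.35
```

```bash
python3 - <<'E'
from h import *
s=status.read_state(); print(s["tool_pos"],s["tcp_rot"],s["q"])
im,d,P,H=look("side"); h,s,v=[H[...,i].astype(int) for i in range(3)]; ok=d>0
for nm,m in(("green",ok&(h>60)&(h<95)&(s>100)),("orange",ok&(h>5)&(h<20)&(s>180))):
    p=box(P,m,(.46,.67),(-.31,-.24),(.06,.15)); q=p[p[:,2]>.135]; print(nm,len(q),np.percentile(q,[4,50,96],axis=0).round(4).tolist())
E
```

```text
[ 0.5207364  -0.27399152  0.20053184] [-1.39158498e-01 -3.13842102e+00 -6.90080872e-04] [-5.26892629e-01  1.23060805e-01  1.82846081e+00  3.75188804e-04
  1.19035282e+00 -2.00920579e+00]
green 144 [[0.4956, -0.2806, 0.1357], [0.5167, -0.2756, 0.1405], [0.5412, -0.2686, 0.1444]]
orange 137 [[0.5947, -0.2833, 0.136], [0.6161, -0.2776, 0.1403], [0.6408, -0.2706, 0.144]]
```

Emit:
move_arm --deltas '[[[0,0,0],[-0.035,0,-0.4],0.3],[[0,0,0],[-0.035,0,-0.76],0.3],[[0,0,0],[-0.035,0,-0.76],0.3],[[0,0,0],[-0.035,0,-0.76],0.3],[[0,0,0],[-0.035,0,-0.76],1],[[0,0,0],[-0.035,0,-0.76],1],[[0,0,0],[-0.035,0,-0.76],1],[[0,0,0],[-0.035,0,-0.76],1],[[0,0,0],[-0.035,0,-0.76],1]]' --grip_force 60

```text
time: 24.65
tool_pos: [0.5184, -0.2742, 0.1274]
tcp_rot: [0.137, 3.134, -0.003]
wrist_force: [-0.1, 1.6, 7.8]
width: 0.119
```

Emit:
move_arm --deltas '[[[0,0,0],[0,0,0.08],1],[[0,0,0],[0,0,0.15],1],[[0,0,0],[0,0,0.15],1],[[0,0,0],[0,0,0.15],1]]'

```text
time: 25.15
tool_pos: [0.5163, -0.2733, 0.1394]
tcp_rot: [-0.137, -3.138, -0.0]
wrist_force: [0.1, -0.5, -0.3]
width: 0.118
```

Emit:
move_arm --deltas '[[[0,0,0],[0,0,0.03],1],[[0,0,0],[0,0,0.03],1],[[0,0,0],[0.015,0.15,0.03],1],[[0,0,0],[0.03,0.3,0.03],1],[[0,0,0],[0.044,0.5,0.03],1],[[0,0,0],[0.063,0.7,0.03],1],[[0,0,0],[0.08,0.9,0.03],1],[[0,0,0],[0.08,0.9,0.03],1]]'

```text
time: 26.15
tool_pos: [0.5246, -0.1814, 0.1426]
tcp_rot: [-0.133, -3.139, -0.0]
wrist_force: [0.4, -0.0, -1.8]
width: 0.119
```

```bash
cat > w.py <<'E'
from h import *
import sys
col=sys.argv[1]
s=status.read_state(); print(s["tool_pos"],s["wrist_force"],s["width"])
for n in("side","top"):
    im,d,P,H=look(n); h,s_,v=[H[...,i].astype(int) for i in range(3)]; ok=d>0
    m=ok&((h>60)&(h<95)&(s_>100) if col=="green" else (h>5)&(h<20)&(s_>180))
    x,y,z=s["tool_pos"]; p=box(P,m,(x-.07,x+.07),(y-.04,y+.04),(z-.09,z+.04))
    if len(p)<10: print("few");continue
    l=line(p); print(n,l,"lo/hi",np.percentile(p,[2,98],axis=0).round(4).tolist())
    if n=="side":
        cv2.imwrite(f"pics/{sys.argv[2]}.png",cv2.resize(im[130:360,230:470],None,fx=2.5,fy=2.5,interpolation=cv2.INTER_CUBIC)[:,:,::-1])
E
python3 w.py green g1
```

```text
[ 0.52463169 -0.18143169  0.142574  ] [ 0.43447528 -0.02215477 -1.80586818] 0.11870349893826265
side {'c': array([ 0.5222, -0.1853]), 'deg': -84.73, 'len': 0.0819, 'wid': 0.0051, 'z': 0.1123, 'n': 411} lo/hi [[0.4833, -0.1902, 0.0801], [0.5611, -0.1759, 0.1557]]
few
```

View pics/g1.png

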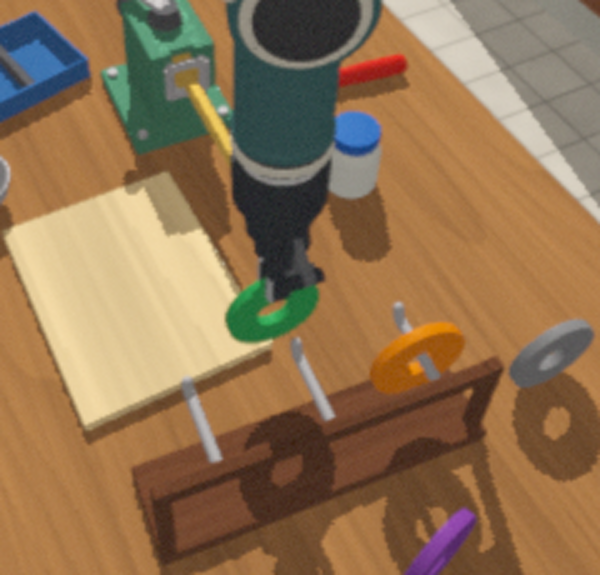

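Emit:
move_arm --deltas '[[[0,0,0.01],[0.2,0.4,0],1],[[0,0,0.013],[0.4,0.8,-0.03],1],[[0,0,0.013],[0.4,0.8,-0.03],1]]'

```text
time: 26.62
tool_pos: [0.5656, -0.1018, 0.1395]
tcp_rot: [0.101, 3.14, 0.0]
wrist_force: [-0.4, -0.4, -1.4]
width: 0.12
```

Emit:
move_arm --deltas '[[[0,0,0],[0.05,0.3,0],1],[[0,0,0],[0.11,0.56,0],1],[[0,0,0],[0.11,0.56,0],1],[[0,0,0],[0.11,0.56,0],1],[[0,0,0],[0.11,0.56,0],1]]'

```text
time: 27.25
tool_pos: [0.5753, -0.0487, 0.1396]
tcp_rot: [-0.107, -3.14, 0.001]
wrist_force: [0.1, -0.3, -1.5]
width: 0.122
```

```bash
python3 w.py green g2; python3 - <<'E'
from h import *
im,d,P,H=look("side"); h,s,v=[H[...,i].astype(int) for i in range(3)]
p=box(P,(d>0)&(h>15)&(h<30)&(s>130),(.54,.62),(-.05,.12),(.09,.13)); print("bar",line(p),np.percentile(p,[1,99],axis=0).round(4).tolist())
E
```

```text
[ 0.57534485 -0.04867313  0.13958613] [ 0.05455069 -0.32865787 -1.48317968] 0.1218692551794899
side {'c': array([ 0.5721, -0.0528]), 'deg': -85.92, 'len': 0.0805, 'wid': 0.0053, 'z': 0.1108, 'n': 417} lo/hi [[0.5329, -0.0573, 0.0764], [0.6107, -0.0435, 0.1519]]
top {'c': array([ 0.5382, -0.0453]), 'deg': -70.52, 'len': 0.0102, 'wid': 0.0074, 'z': 0.1371, 'n': 16} lo/hi [[0.5337, -0.0495, 0.1227], [0.5431, -0.042, 0.1436]]
bar {'c': array([0.579 , 0.0547]), 'deg': 3.04, 'len': 0.1272, 'wid': 0.0151, 'z': 0.1171, 'n': 221} [[0.5688, -0.0085, 0.1097], [0.5885, 0.118, 0.1203]]
```

View pics/g2.png

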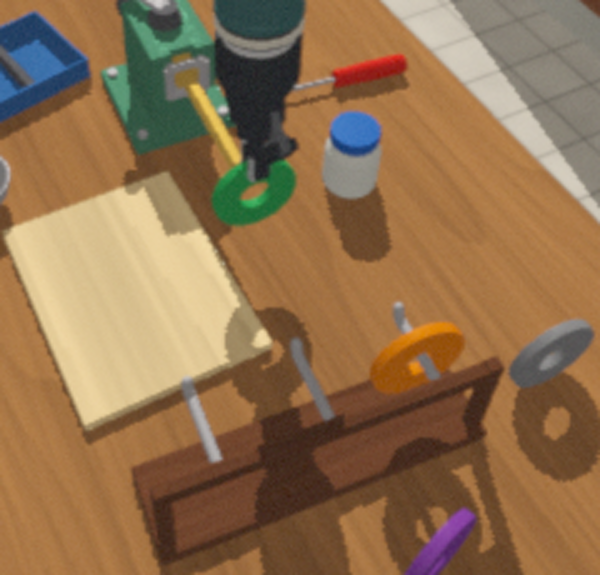

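Emit:
move_arm --deltas '[[[0,0,0],[0.01,0,0],1],[[0,0,0],[0.022,0.2,0],1],[[0,0,0],[0.03,0.3,0],1],[[0,0,0],[0.036,0.4,0],1],[[0,0,0],[0.042,0.5,0],1],[[0,0,0],[0.042,0.5,0],1]]'

```text
time: 28.15
tool_pos: [0.5798, 0.0035, 0.1396]
tcp_rot: [-0.103, -3.14, -0.0]
wrist_force: [-0.0, 1.2, -1.1]
width: 0.118
```

Emit:
move_arm --deltas '[[[0,0,0],[0.013,0.2,0],1],[[0,0,0],[0.026,0.4,0],1],[[0,0,0],[0.038,0.58,0],1],[[0,0,0],[0.049,0.74,0],1],[[0,0,0],[0.049,0.74,0],1],[[0,0,0],[0.049,0.74,0],1]]'

```text
time: 28.9
tool_pos: [0.5846, 0.0765, 0.1395]
tcp_rot: [-0.104, -3.14, 0.001]
wrist_force: [0.6, -0.2, -1.5]
width: 0.123
```

Emit:
move_arm --deltas '[[[0,0,0],[0,0,-0.04],1],[[0,0,0],[0,0,-0.08],1],[[0,0,0],[0,0,-0.09],1],[[0,0,0],[0,0,-0.09],1]]'

```text
time: 29.4
tool_pos: [0.5848, 0.076, 0.1314]
tcp_rot: [0.106, 3.14, -0.0]
wrist_force: [-2.5, -0.7, 4.4]
width: 0.121
```

Emit:
move_arm --deltas '[[[0,0,0],[-0.01,0,-0.005],0.65],[[0,0,0],[-0.01,0,-0.005],0.5],[[0,0,0],[-0.01,0,-0.005],0.4],[[0,0,0],[-0.01,0,-0.005],0.35],[[0,0,0],[-0.01,0,-0.005],0.35],[[0,0,0],[-0.01,0,0.1],0.35],[[0,0,0],[-0.01,0,0.3],0.35],[[0,0,0],[-0.01,0,0.8],0.35],[[0,0,0],[-0.01,0,0.8],0.35]]'

```text
time: 30.52
tool_pos: [0.5878, 0.077, 0.2181]
tcp_rot: [0.104, 3.128, 0.002]
wrist_force: [0.2, -1.2, 1.0]
width: 0.324
```

Emit:
move_arm --deltas '[[[0,0,0],[0,-0.5,0.2],0.35],[[0,0,0],[0.05,-1,0.2],0.35]]'

```text
time: 30.78
tool_pos: [0.5899, -0.024, 0.2337]
tcp_rot: [0.101, 3.135, -0.0]
wrist_force: [0.2, 0.3, -0.9]
width: 0.323
```

Emit:
move_arm --deltas '[[[0,0,0],[0,-0.5,0],0.35],[[0,0,0],[0.05,-1,0],0.35],[[0,0,0],[0.05,-1,0],0.35]]'

```text
time: 31.15
tool_pos: [0.5937, -0.1268, 0.2312]
tcp_rot: [0.112, 3.139, -0.002]
wrist_force: [-0.0, 0.5, -0.4]
width: 0.323
```

```bash
cat > chk.py <<'E'
from h import *
import sys
f=np.array([.068,.998]);M=np.array([.585,.133]); s=status.read_state(); print(s["tool_pos"],s["tcp_rot"],s["time"])
for n in("side","top"):
    im,d,P,H=look(n); h,s,v=[H[...,i].astype(int) for i in range(3)]; ok=d>0
    if n=="side": cv2.imwrite(f"pics/{sys.argv[1]}.png",cv2.resize(im[90:350,200:480],None,fx=2.2,fy=2.2,interpolation=cv2.INTER_CUBIC)[:,:,::-1])
    for nm,m in(("green",ok&(h>60)&(h<95)&(s>100)),("orange",ok&(h>5)&(h<16)&(s>180))):
        p=box(P,m,(.52,.64),(-.02,.118),(.04,.16)); 
        if len(p)>20: print(n,nm,line(p),"along",np.percentile((p[:,:2]-M)@f,[3,50,97]).round(4),"lo/hi",np.percentile(p,[2,98],axis=0).round(4).tolist())
    p=box(P,ok&(h>17)&(h<30)&(s>130),(.54,.62),(-.05,.12),(.09,.13)); print(n,"bar",line(p),"along",np.percentile((p[:,:2]-M)@f,[1,99]).round(4))
    p=box(P,ok&(h>5)&(h<16)&(s>180),(.46,.67),(-.31,-.24),(.135,.15)); print("orange stand",np.percentile(p,[4,50,96],axis=0).round(4).tolist() if len(p)>9 else 0)
E
python3 chk.py c1
```

```text
[ 0.59372579 -0.12683553  0.2312054 ] [ 1.11666576e-01  3.13879389e+00 -1.79270119e-03] 31.15
side green {'c': array([0.579 , 0.0717]), 'deg': -86.15, 'len': 0.0812, 'wid': 0.0052, 'z': 0.1138, 'n': 405} along [-0.0639 -0.0618 -0.0536] lo/hi [[0.5389, 0.0681, 0.0676], [0.6168, 0.0821, 0.1457]]
side bar {'c': array([0.58  , 0.0528]), 'deg': 3.22, 'len': 0.1319, 'wid': 0.0167, 'z': 0.1162, 'n': 181} along [-0.1464 -0.0144]
orange stand [[0.5947, -0.2834, 0.1356], [0.6138, -0.2813, 0.1374], [0.6324, -0.2773, 0.1428]]
top green {'c': array([0.5796, 0.0748]), 'deg': -86.25, 'len': 0.0795, 'wid': 0.0106, 'z': 0.1396, 'n': 170} along [-0.0637 -0.0592 -0.0533] lo/hi [[0.5421, 0.0679, 0.1034], [0.618, 0.0812, 0.1481]]
top bar {'c': array([0.5803, 0.054 ]), 'deg': 3.74, 'len': 0.1311, 'wid': 0.0173, 'z': 0.1171, 'n': 317} along [-0.1448 -0.0136]
orange stand 0
```

View pics/c1.png

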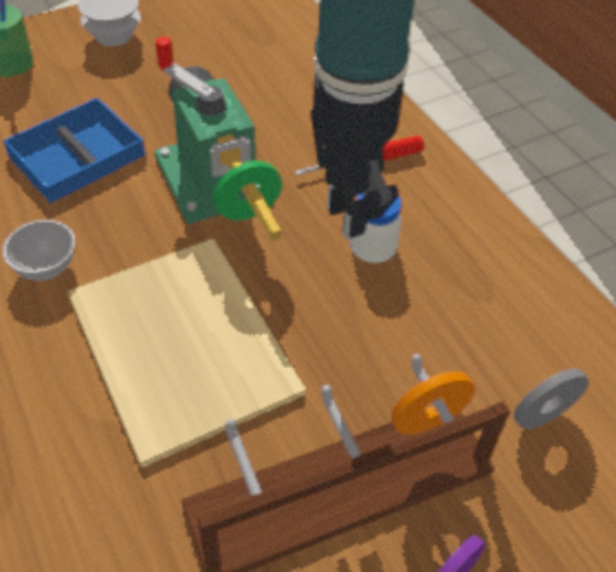

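Emit:
move_arm --deltas '[[[0,0,0],[0.1,-0.4,0],0.35],[[0,0,-0.01],[0.2,-0.8,0],0.35]]'

```text
time: 31.5
tool_pos: [0.6142, -0.2021, 0.2311]
tcp_rot: [0.125, 3.139, 0.001]
wrist_force: [-0.1, -1.4, 0.8]
width: 0.328
```

Emit:
move_arm --deltas '[[[0,0,0],[0.025,-0.4,0],0.35],[[0,0,0],[0.025,-0.7,-0.15],0.35],[[0,0,0],[0.025,-0.7,-0.3],0.35],[[0,0,0],[0.025,-0.7,-0.3],0.35],[[0,0,0],[0.025,-0.7,-0.3],0.35]]'

```text
time: 32.12
tool_pos: [0.6165, -0.2718, 0.2009]
tcp_rot: [0.127, 3.139, 0.001]
wrist_force: [-0.3, -0.7, 0.5]
width: 0.324
```

Emit:
move_arm --deltas '[[[0,0,0],[0,-0.05,-0.2],0.35],[[0,0,0],[0,-0.05,-0.5],0.35],[[0,0,0],[0,-0.05,-0.76],0.35],[[0,0,0],[0,-0.05,-0.76],0.35],[[0,0,0],[0,-0.05,-0.76],0.35],[[0,0,0],[0,-0.05,-0.76],1],[[0,0,0],[0,-0.05,-0.76],1],[[0,0,0],[0,-0.05,-0.76],1],[[0,0,0],[0,-0.05,-0.76],1],[[0,0,0],[0,-0.05,-0.76],1]]'

```text
time: 33.38
tool_pos: [0.6173, -0.279, 0.1264]
tcp_rot: [0.129, 3.136, -0.002]
wrist_force: [0.9, 0.3, 6.1]
width: 0.121
```

Emit:
move_arm --deltas '[[[0,0,0],[0,0,0.08],1],[[0,0,0],[0,0,0.16],1],[[0,0,0],[0,0,0.18],1],[[0,0,0],[0,0,0.18],1],[[0,0,0],[0.015,0.15,0.18],1],[[0,0,0],[0.03,0.3,0.18],1],[[0,0,0],[0.044,0.5,0.18],1],[[0,0,0],[0.063,0.7,0.18],1],[[0,0,0],[0.08,0.9,0.18],1],[[0,0,0],[0.08,0.9,0.18],1]]'

```text
time: 34.62
tool_pos: [0.6243, -0.1863, 0.1426]
tcp_rot: [-0.126, -3.139, -0.0]
wrist_force: [1.2, -0.0, -1.0]
width: 0.127
```

```bash
python3 w.py orange o1
```

```text
[ 0.62432834 -0.18625852  0.14260841] [ 1.19982186 -0.02800628 -1.01464564] 0.12690106943058396
side {'c': array([ 0.6241, -0.1893]), 'deg': -85.56, 'len': 0.0847, 'wid': 0.0051, 'z': 0.1109, 'n': 419} lo/hi [[0.5823, -0.1941, 0.0769], [0.6637, -0.1786, 0.157]]
top {'c': array([ 0.5934, -0.187 ]), 'deg': -84.64, 'len': 0.024, 'wid': 0.0066, 'z': 0.1464, 'n': 31} lo/hi [[0.5815, -0.1905, 0.124], [0.6048, -0.1833, 0.1562]]
```

Emit:
move_arm --deltas '[[[0,0,0.005],[-0.18,0.4,0],1],[[0,0,0.01],[-0.36,0.8,-0.03],1],[[0,0,0.01],[-0.36,0.8,-0.03],1]]'

```text
time: 35.1
tool_pos: [0.5865, -0.1068, 0.139]
tcp_rot: [-0.102, -3.138, -0.001]
wrist_force: [0.3, -0.6, -1.6]
width: 0.121
```

Emit:
move_arm --deltas '[[[0,0,0],[-0.07,0.3,0],1],[[0,0,0],[-0.13,0.57,0],1],[[0,0,0],[-0.13,0.57,0],1],[[0,0,0],[-0.13,0.57,0],1],[[0,0,0],[-0.13,0.57,0],1]]'

```text
time: 35.72
tool_pos: [0.5757, -0.0527, 0.1397]
tcp_rot: [0.107, 3.139, -0.001]
wrist_force: [-0.3, 0.6, -0.3]
width: 0.122
```

```bash
python3 w.py orange o2
```

```text
[ 0.57567364 -0.05272575  0.13971815] [-0.26650984  0.59338531 -0.30396398] 0.12159736549964442
side {'c': array([ 0.5756, -0.0564]), 'deg': -86.36, 'len': 0.0847, 'wid': 0.0054, 'z': 0.1093, 'n': 456} lo/hi [[0.5339, -0.0606, 0.0735], [0.616, -0.0461, 0.1518]]
top {'c': array([ 0.5399, -0.0485]), 'deg': 53.27, 'len': 0.0141, 'wid': 0.012, 'z': 0.1339, 'n': 25} lo/hi [[0.5338, -0.0546, 0.1218], [0.5451, -0.0445, 0.1418]]
```

Emit:
move_arm --deltas '[[[0,0,0],[-0.015,0,0],1],[[0,0,0],[-0.002,0.2,0],1],[[0,0,0],[0.005,0.3,0],1],[[0,0,0],[0.011,0.4,0],1],[[0,0,0],[0.018,0.5,0],1],[[0,0,0],[0.025,0.6,0],1],[[0,0,0],[0.032,0.72,0],1],[[0,0,0],[0.04,0.85,0],1],[[0,0,0],[0.04,0.85,0],1],[[0,0,0],[0.04,0.85,0],1]]'

```text
time: 37.08
tool_pos: [0.5791, 0.0336, 0.1396]
tcp_rot: [-0.104, -3.14, 0.0]
wrist_force: [-0.1, -0.6, -0.3]
width: 0.123
```

Emit:
move_arm --deltas '[[[0,0,0],[0,0,-0.04],1],[[0,0,0],[0,0,-0.08],1],[[0,0,0],[0,0,-0.09],1],[[0,0,0],[0,0,-0.09],1]]'

```text
time: 37.58
tool_pos: [0.579, 0.0334, 0.1303]
tcp_rot: [-0.105, -3.139, 0.0]
wrist_force: [0.1, -0.7, -1.9]
width: 0.127
```

Lower to contact, release gently, withdraw and check.

Emit:
move_arm --deltas '[[[0,0,0],[0,0,-0.015],1],[[0,0,0],[0,0,-0.025],1],[[0,0,0],[0,0,-0.025],0.65],[[0,0,0],[0,0,-0.025],0.5],[[0,0,0],[0,0,-0.025],0.4],[[0,0,0],[0,0,-0.025],0.35],[[0,0,0],[0,0,-0.025],0.35],[[0,0,0],[0,0,0.1],0.35],[[0,0,0],[0,0,0.3],0.35],[[0,0,0],[0,0,0.8],0.35],[[0,0,0],[0,0,0.8],0.35]]'

```text
time: 38.95
tool_pos: [0.5834, 0.0336, 0.2181]
tcp_rot: [0.104, 3.128, 0.001]
wrist_force: [0.2, -0.2, 0.0]
width: 0.322
```

Emit:
move_arm --deltas '[[[0,0,0],[0,-0.5,0.3],0.35],[[0,0,0],[0,-1,0.3],0.35]]'

```text
time: 39.2
tool_pos: [0.5811, -0.0672, 0.2447]
tcp_rot: [0.101, 3.133, -0.001]
wrist_force: [0.2, -0.3, -0.6]
width: 0.326
```

Emit:
move_arm --deltas '[[[0,0,0],[-0.3,-0.5,0],0.35],[[0,0,0],[-0.9,-0.9,0],0.35],[[0,0,0],[-0.9,-0.9,0],0.35],[[0,0,0],[-0.9,-0.9,0],0.35]]'

```text
time: 39.7
tool_pos: [0.4893, -0.1567, 0.2414]
tcp_rot: [0.107, 3.138, -0.0]
wrist_force: [1.2, -0.0, 0.5]
width: 0.327
```

```bash
python3 chk.py c2; python3 - <<'E'
from h import *
im,d,P,H=look("top"); h,s,v=[H[...,i].astype(int) for i in range(3)]; ok=d>0
p=box(P,ok&((h<6)|(h>172))&(s>150),(.47,.65),(.19,.33),(.195,.205)); print("knob",rect(p))
p=box(P,ok&(s<90),(.35,.5),(.28,.42),(.008,.03)); print("stub",line(p))
E
```

```text
[ 0.48926541 -0.15666388  0.24135986] [ 1.07212614e-01  3.13798503e+00 -2.10464383e-05] 39.7
side green {'c': array([0.5465, 0.0741]), 'deg': -84.29, 'len': 0.0172, 'wid': 0.0057, 'z': 0.1054, 'n': 58} along [-0.064  -0.0617 -0.0524] lo/hi [[0.5378, 0.0714, 0.0873], [0.5548, 0.0845, 0.1255]]
side orange {'c': array([0.5786, 0.029 ]), 'deg': -86.64, 'len': 0.0869, 'wid': 0.003, 'z': 0.098, 'n': 53} along [-0.106  -0.105  -0.0984] lo/hi [[0.5349, 0.0258, 0.0741], [0.6218, 0.0383, 0.1219]]
side bar {'c': array([0.5411, 0.0416]), 'deg': -6.03, 'len': 0.0, 'wid': 0.0, 'z': 0.124, 'n': 1} along [-0.0942 -0.0942]
orange stand 0
top green {'c': array([0.5796, 0.0748]), 'deg': -86.49, 'len': 0.0796, 'wid': 0.0102, 'z': 0.1396, 'n': 171} along [-0.0636 -0.0591 -0.0534] lo/hi [[0.542, 0.068, 0.1033], [0.6179, 0.0813, 0.148]]
top orange {'c': array([0.5779, 0.0329]), 'deg': -85.63, 'len': 0.0848, 'wid': 0.0118, 'z': 0.1374, 'n': 193} along [-0.1063 -0.1018 -0.0948] lo/hi [[0.5374, 0.0246, 0.0742], [0.6197, 0.04, 0.1477]]
top bar {'c': array([0.5802, 0.0539]), 'deg': 3.55, 'len': 0.1307, 'wid': 0.0169, 'z': 0.1169, 'n': 267} along [-0.1447 -0.014 ]
orange stand 0
knob (array([562.3, 286.2]), array([20. , 19.1]), 42.56)
stub {'c': array([0.4333, 0.3497]), 'deg': -10.95, 'len': 0.0994, 'wid': 0.0158, 'z': 0.0208, 'n': 217}
```

View pics/c2.png

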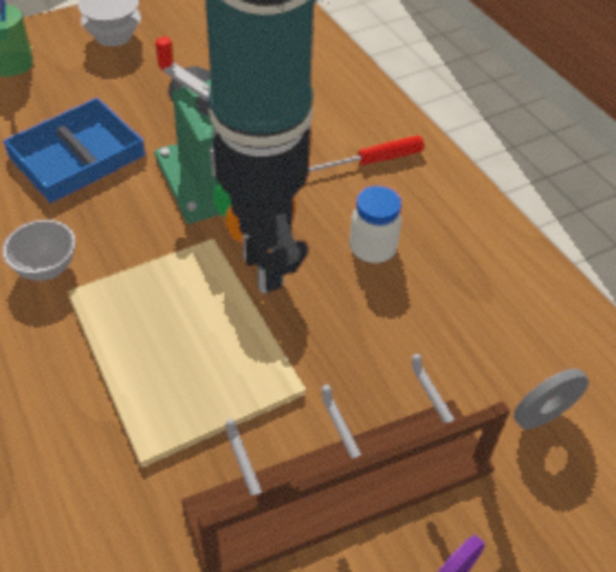

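Emit:
move_arm --deltas '[[[0,0,0],[0,0,0],0.35],[[0,0,0],[0,0,0],0.35],[[0,0,0],[0,0,0],0.35],[[0,0,0],[0,0,0],0.35],[[0,0,0],[0,0,0],0.35],[[0,0,0],[0,0,0],0.35],[[0,0,0],[0,0,0],0.35],[[0,0,0],[0,0,0],0.35],[[0,0,0],[0,0,0],0.35],[[0,0,0],[0,0,0],0.35],[[0,0,0],[0,0,0],0.35],[[0,0,0],[0,0,0],0.35]]'

```text
time: 41.35
tool_pos: [0.4892, -0.1564, 0.2406]
tcp_rot: [0.105, 3.14, -0.0]
wrist_force: [0.0, 0.2, 0.4]
width: 0.329
```

```bash
python3 chk.py c3 | grep top; python3 -c "
from workcell import order; print(order.finish_job())"
```

```text
top green {'c': array([0.5796, 0.0749]), 'deg': -86.13, 'len': 0.0797, 'wid': 0.0107, 'z': 0.1396, 'n': 168} along [-0.0637 -0.0591 -0.0532] lo/hi [[0.542, 0.068, 0.097], [0.6181, 0.0814, 0.1481]]
top orange {'c': array([0.5779, 0.0326]), 'deg': -85.09, 'len': 0.0846, 'wid': 0.0118, 'z': 0.137, 'n': 194} along [-0.1063 -0.1019 -0.0945] lo/hi [[0.536, 0.0247, 0.0758], [0.6196, 0.0407, 0.1471]]
top bar {'c': array([0.5804, 0.054 ]), 'deg': 3.84, 'len': 0.1311, 'wid': 0.0175, 'z': 0.1172, 'n': 267} along [-0.1447 -0.0136]
the job is handed in; nothing more can be done
None
```

The polishing spindle is made up and the job was handed in at about 41 s; the hand-in reports no verdict.

- **Order of work:** I put the stub in the blue tray and pushed the bar against the depth stop (about 21 N). I then swung the lever to its end and hung the green and orange wheels on the bar. The blue wheel was absent from the start.
- **Bar and lever:** The last top view has the bar's outer end 145 mm in front of the mouth, so it is home. It is level and in line with the spindle axis. The knob's position puts the lever at about 1.18 rad.
- **Wheels:** The green wheel hangs about 59 mm in front of the mouth and the orange about 101 mm. Both are within about 2 mm sideways, centred about 7 mm below the axis and aligned to about 1–2°. Neither moved between two looks about 1.5 s apart.
- **Stub and bystanders:** The stub lies near the middle of the tray. In the pictures the jar, bowl and screwdriver look untouched; I did not measure them.
- **Disagreements:** In the last pictures the arm hid most of the bar and wheels from the side camera, so these checks rest mainly on the top view. The green wheel met the bar about 4 mm earlier than expected while being lowered, but it hung properly after release.

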